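# Put a torch cell on charge

## Robot

A 6-joint arm with a two-finger parallel gripper is mounted at the origin on the work surface. World frame = base frame: x ahead of the robot, y to its left, z up, the work surface at z = 0. Lengths are in m, angles in rad, forces in N, time in s.
With the tool pointing down it reaches from about 0.275 to 0.725 m from the base axis. Payload 5.6 kg.
Tool frame: the origin (TCP) lies on the centre line of the jaws, within the pads' length; the fingertips stand 8 mm ahead of it and the grasp point (between the pads) lies 11 mm behind it; z points along the fingers, y is the line along which they close (so a half turn about z gives the same grasp; the last joint's range is limited). The gripper opens to 85 mm and grips with 20 to 120 N. Pads are 22 mm wide; open, the fingers measure 114 mm over their backs; the gripper's body (76 mm by 85 mm) begins 54 mm behind the grasp point. The pads swing forward as they close: fully open they stand 13 mm farther back than shut.
Start: joints at [1.448, 0.255, 0.108, 0, -1.424, -0.285], TCP at [0.218, 0.505, 0.239] pointing down, gripper open.
Joint ranges: [-2.95, 2.95], [-1.21, 1.97], [-1.09, 1.5], [-2.87, 1.71], [-2.94, -0.07], [-3.05, 3.05]. Speed limits (rad/s): [2.57, 2.57, 3.14, 3.14, 3.14, 3.14].

## Interface

Orientations are given as [roll, pitch, yaw] about the fixed x, y, z axes, in that order (R = Rz(yaw) Ry(pitch) Rx(roll)).
In Python, from station import arm, snapshot, get_calibration gives the robot as it stands.
- The arm moves only by the shell command python3 -m creep 'ROWS' [FORCE]. ROWS is rows parted by semicolons, their numbers by spaces, 1 to 20 of them, each of 7 numbers: a rotation vector rx, ry, rz in rad, then dx, dy, dz in m, then the finger opening in m; each row is the pose to reach, as a shift and turn from the pose commanded when the command began, along the tool's axes at that moment; what a row does not reach only later rows make up. A row lasts 1/10 s, in which the tool goes at most 0.05 m and 0.15 rad, less where a joint would pass 70% of its speed; a pose out of reach is approached as far as the arm can. The fingers move at their own pace and stop on an object; FORCE is the grip in N (left out, the last holds). Time passes only in rows, so rows that do not move let the fingers close. It prints the time, the measured TCP pose, the force, the opening and the grip force at its end.
- arm.read_state(): the state, without advancing time (a new reading comes with each control period).
- snapshot(name): name is "scene" or "top" or "wrist"; returns the picture (384x512x3 uint8, red, green, blue); there is no depth.
- get_calibration(name): a dict with "fov_y" (degrees; the focal length in pixels is half the picture's height over the tangent of half this angle, whatever the lens; pixels are square), "cx", "cy" (the principal point, pixels), "distortion" ([k1, k2, p1, p2, k3] as OpenCV has them; the pictures are not rectified), "R" (3x3) and "t" (3): a world point X has camera coordinates R X + t; the wrist camera has in their place "tool_from_camera" (4x4, takes a point from camera to tool coordinates, whose origin is the TCP and whose axes are the flange's). Camera axes: x right, y down, z forward; pixel columns grow to the right and rows downward; lengths in m; the calibration is good to about 2 mm. A picture is of the moment at which its call begins: read the wrist's pose just before it. get_calibration takes no time and is no camera call.
- arm.job_done(): hands the job in; it is judged then, once.
The state is a dict: "t": time; "joints": joint angles; "joint_vel": joint speeds; "joint_torque": joint torques, N m; "position": TCP position; "ee_rot": TCP orientation; "ft_force": force on the tool from outside, world axes, zero at the start; "ft_torque": the same for the moment, N m; "grip_width": finger opening in m; "grip_force": force on a finger pad.
Only numpy, scipy, OpenCV 4.12 (cv2) and the standard library are available. Lean on these libraries where they do the work, as an engineer would, in place of code of your own. Each camera call takes 0.05 s, during which the arm holds its last target. There are 200 camera calls.

## Task

Put the green torch cell on charge in the free bay of the bench charger. With the nub end held up clear of the head, press the flat end against the sprung contact and push the spring back far enough for the nub end to swing down freely, but never onto its stop; then tip the nub end down behind the fixed contact until the cell lies fully home and level, without forcing it, and let go. Leave the cell that is already charging and everything else on the bench as it is.

Things in the scene. Friction and masses are not known exactly. Their poses are not given: they have to be found in the camera images.
- cell: green D-size cell lying on the bench: cylinder 33 mm in diameter, 61 mm long over all, 0.1 to 0.2 kg; it rolls freely. Origin: its centre. Its x axis runs along the cylinder from the flat end to the nub end. The flat end is at x = -30.5 mm; the cylinder stops at x = +28.5 mm, where a nub 10 mm in diameter stands 2 mm proud. A white band marks the nub end.
- cell_nub (a point): tip of the nub of the green cell, on its axis
- cell_flat (a point): centre of the flat end of the green cell
- charger: grey two-bay charger fixed to the bench, 150 mm (x) by 146 mm (y). Origin: centre of its underside; x points from the spring end to the head (away from the robot, within 30 degrees), z up. A flat deck 30 mm above the bench carries two bays that run along x, one centred on y = -33 mm (free), one on y = +33 mm (taken by an orange cell, its top 63 mm above the bench).
- bay_plus (a point): point on the fixed contact of the free bay where the nub tip of a seated cell touches, 46.5 mm above the bench; axes as the charger's. The fixed contact is the upright face (charger x = +25 mm, under a red mark) of the head, a flat-topped block 50 mm long that stands 20 mm higher than the deck.
- bay_seat (a point): where the centre of a seated cell lies: 30.5 mm from the fixed contact, 46.5 mm above the bench (the cell rests on the deck); axes as the charger's. Round ribs 8 mm high and wide, 35 mm apart centre to centre, cradle the cell near its two ends only (1 mm play to each side); beside its middle the deck is clear of ribs for 31 mm along x, for the fingers.
- spring_contact: sprung sliding contact of the free bay, a steel plate 20 mm wide and high with a brass dome. Its origin lies under the charger: see point spring_tip. The spring pushes it to the head: 1 N at rest, 1.6 N more per mm. It slides back (charger -x) 8.6 mm to its stop (14.7 N); a seated cell holds it 4 to 5 mm back (8 N); to tip a cell past the head's edge it must be about 6 mm back (10.5 N).
- spring_tip (a point): front of the brass dome (5 mm radius), 16.5 mm above the deck. At rest it stands 56 mm from the fixed contact, so a 61 mm cell enters only with the spring pushed back. Behind it is its hood, 34 mm wide, 21 mm higher than the deck, its front 72 mm from the fixed contact. Friction under the spring's load can hold up a cell that is not pressed down to the deck.
- charging_cell: orange cell of the same size lying in the other bay of the charger; leave it alone
- spare_cell: blue cell of the same size lying on the bench; leave it alone; origin at its centre
- torch: aluminium torch lying on the bench, 180 mm long, 48 mm hexagon head; leave it alone
- torch_cap: tail cap of the torch, 42 mm in diameter, 26 mm high; leave it alone
- tape_measure: yellow tape measure, 66 x 36 x 64 mm; leave it alone
- wrench: wrench 170 mm long; leave it alone
Not all that is in view belongs to the job. What is shaped like the cell but pink is not meant.

How it is judged:
On the way:
1. the flat end has pushed the sprung contact at least 5.5 mm back while the nub end is still up clear of the head (nub tip more than 20 mm above its seated height) (contact force between cell and spring_contact above 4 N and x of spring_tip in the frame of bay_plus below -0.0615 m and z of cell_nub in the frame of bay_plus above 0.02 m), for 0.2 s.
At the end, for the whole second after the job is handed in: The green cell lies at rest in the free bay: nub within 3 mm of its point on the fixed contact, both ends no more than 1.5 mm above their seated height, in line with the bay within 0.05 rad, the spring pressing on its flat end (over 4 N); nothing touched by the robot (distance between cell_nub and bay_plus below 0.003 m and z of each of cell_nub, cell_flat in the frame of bay_plus below 0.0015 m and angle between the x axis of cell and the x axis of charger, either way round below 0.05 rad and contact force between cell and spring_contact above 4 N and linear speed of cell below 0.01 m/s).
It fails at once if the sprung contact is driven onto its stop (more than 8.4 mm back) (x of spring_tip in the frame of bay_plus below -0.0644 m).
It fails at once if the cell is forced (its contact forces on the charger, the spring's included, add up to more than 40 N; a seated cell has about 20 N) (contact force between cell and charger above 40 N).
It fails at once if the charging cell is disturbed (moved more than 4 mm) (distance of charging_cell from where it was at the start of the episode above 0.004 m).
It fails at once if something else on the bench is moved by more than 15 mm (distance of any of spare_cell, torch, torch_cap, tape_measure, wrench from where it was at the start of the episode above 0.015 m).
It also fails if it takes over 72 s, if anything falls off the work surface, if the arm or the gripper's body presses on something with over 40 N, if the wrist force passes 120 N, or if a joint passes its speed limit or range.

## Working session

There is one attempt and no reset: what is moved stays moved. The work goes in short steps, Python scripts to look and compute and a shell command to move; the robot and the scene stay as the last step left them, time stands still between calls to the robot, and variables do not carry over. Pictures are saved under pics/ and viewed, at most 10 in all, crops included, and the job is handed in when it is done.

```bash
ls; mkdir -p pics
cat > h.py <<'E'
import numpy as np, cv2
from station import arm, snapshot, get_calibration
from scipy.spatial.transform import Rotation as Ro
def K(c,shape=(384,512)):
    f=shape[0]/2/np.tan(np.radians(c["fov_y"])/2)
    return np.array([[f,0,c["cx"]],[0,f,c["cy"]],[0,0,1]])
def pose(c):
    if "R" in c and "tool_from_camera" not in c: return np.array(c["R"]),np.array(c["t"])
    s=arm.read_state(); T=np.eye(4); T[:3,:3]=Ro.from_euler('xyz',s["ee_rot"]).as_matrix(); T[:3,3]=s["position"]
    M=np.linalg.inv(T@np.array(c["tool_from_camera"])); return M[:3,:3],M[:3,3]
def rays(c,px,Rt):
    u=cv2.undistortPoints(np.array(px,float).reshape(-1,1,2),K(c),np.array(c["distortion"],float)).reshape(-1,2)
    R,t=Rt; d=np.c_[u,np.ones(len(u))]@R; return -R.T@t,d
def onplane(c,px,z,Rt):
    o,d=rays(c,px,Rt); return o+d*((z-o[2])/d[:,2])[:,None]
def proj(c,X,Rt):
    R,t=Rt; return cv2.projectPoints(np.array(X,float).reshape(-1,3),cv2.Rodrigues(R)[0],t,K(c),np.array(c["distortion"],float))[0].reshape(-1,2)
E
python3 - <<'E'
from h import *
print(arm.read_state())
for n in("top","scene","wrist"):
    c=get_calibration(n);print(n,c); cv2.imwrite(f"pics/{n}0.png",snapshot(n)[:,:,::-1])
t=cv2.imread("pics/top0.png");s=cv2.imread("pics/scene0.png")
E
```

```text
pics
{'t': 0.0, 'joints': array([ 1.44759657e+00,  2.55733891e-01,  1.06992572e-01, -4.91269407e-04,
       -1.42389231e+00, -2.84595283e-01]), 'joint_vel': array([-1.03793385e-03,  9.71075777e-04,  2.16400767e-03,  2.14592592e-05,
       -9.87845737e-04,  1.11217982e-03]), 'joint_torque': array([ 2.50401336e-04, -3.86619258e+01,  2.37944770e+01,  5.36536440e+00,
       -6.02895714e-03,  1.01736543e-05]), 'position': array([0.21787351, 0.50447619, 0.23839543]), 'ee_rot': array([ 3.13969283e+00, -4.95591547e-05, -4.07867348e-01]), 'ft_force': array([ 0.00342285,  0.33457071, -0.26505531]), 'ft_torque': array([-0.04170565, -0.00779254, -0.04386844]), 'grip_force': 0.0, 'grip_width': 0.0850020018067612}
top {'fov_y': 43.92610626175372, 'cx': 254.701553692281, 'cy': 198.19351738361408, 'distortion': array([0.05973069, 0.        , 0.        , 0.        , 0.        ]), 'R': array([[ 0.02162142, -0.99941645,  0.02644379],
       [-0.98380906, -0.02597571, -0.17732736],
       [ 0.17791077, -0.02218157, -0.98379659]]), 't': array([-0.05681897,  0.51846532,  1.08097705])}
scene {'fov_y': 43.4
[... 191 characters left out ...]
  0.00273887],
       [ 0.7379579 , -0.35698475, -0.5726954 ],
       [-0.51408437,  0.25239806, -0.81976367]]), 't': array([-0.20043446, -0.36165408,  1.5432699 ])}
wrist {'fov_y': 58.92902219764351, 'cx': 257.647926431815, 'cy': 199.62795472805956, 'distortion': array([-0.07240307,  0.        ,  0.        ,  0.        ,  0.        ]), 'tool_from_camera': array([[ 1.64038927e-03, -9.49871905e-01, -3.12635047e-01,
         8.01764209e-02],
       [ 9.99998551e-01,  1.41594794e-03,  9.44928364e-04,
         9.99790025e-04],
       [-4.54885954e-04, -3.12636144e-01,  9.49872852e-01,
        -1.35045491e-01],
       [ 0.00000000e+00,  0.00000000e+00,  0.00000000e+00,
         1.00000000e+00]])}
```

View pics/top0.png

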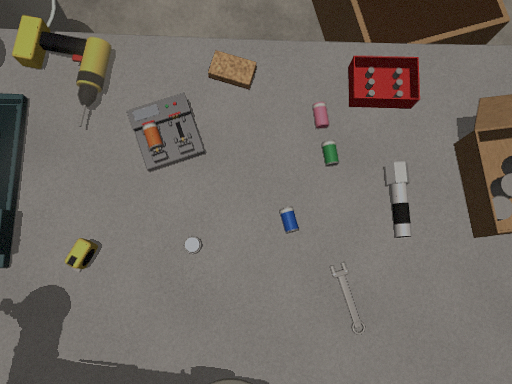

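View pics/scene0.png

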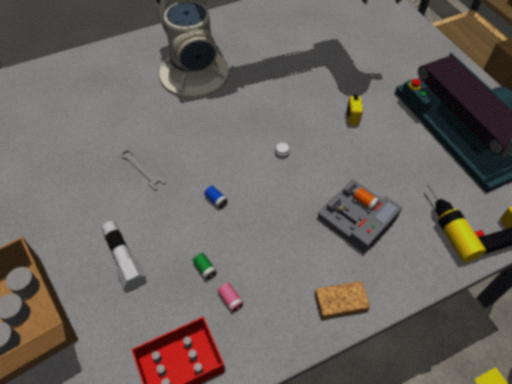

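Run:
```python
from h import *
t=cv2.imread("pics/top0.png");s=cv2.imread("pics/scene0.png")
for n,im in(("top",t),("scene",s)):
    c=get_calibration(n);h=cv2.cvtColor(im,cv2.COLOR_BGR2HSV)
    for nm,lo,hi in(("green",50,75),("blue",105,125),("orange",5,14),("pink",160,176)):
        m=cv2.inRange(h,(lo,110 if nm!="pink" else 60,50),(hi,255,255))
        cs=max(cv2.findContours(m,0,1)[0],key=cv2.contourArea) if nm!="orange" else None
        if cs is None:
            k=[x for x in cv2.findContours(m,0,1)[0] if cv2.contourArea(x)>40]
            for x in k: print(n,nm,cv2.minAreaRect(x), onplane(c,[cv2.minAreaRect(x)[0]],.05,pose(c)).round(3)[0])
            continue
        r=cv2.minAreaRect(cs);print(n,nm,r,onplane(c,[r[0]],.0165,pose(c))[0].round(3))
c=get_calibration("top")
print(onplane(c,[(127,109),(187,94),(204,152),(150,170)],.04,pose(c)).round(3))
a=cv2.resize(t[60:240,110:350],None,fx=3.3,fy=3.3,interpolation=cv2.INTER_CUBIC)
cv2.imwrite("pics/crop1.png",a[:600,:800])
```

```text
top green ((329.8599853515625, 152.98001098632812), (16.725791931152344, 12.611425399780273), 79.69515228271484) [ 0.644 -0.229  0.016]
top blue ((289.0660095214844, 220.48114013671875), (18.268951416015625, 13.049251556396484), 74.05460357666016) [ 0.473 -0.129  0.016]
top orange ((152.40000915527344, 136.6999969482422), (19.922346115112305, 14.230246543884277), 71.56504821777344) [0.662 0.204 0.05 ]
top orange ((428.5, 21.0), (42.0, 143.0), 90.0) [ 0.984 -0.472  0.05 ]
top pink ((320.6849060058594, 116.70231628417969), (21.364036560058594, 13.152946472167969), 81.25383758544922) [ 0.738 -0.206  0.016]
scene green ((201.4000244140625, 262.20001220703125), (16.399999618530273, 13.200000762939453), 53.13010025024414) [ 0.635 -0.23   0.016]
scene blue ((212.00003051757812, 193.50001525878906), (14.849242210388184, 12.020814895629883), 45.0) [ 0.464 -0.13   0.016]
scene orange ((363.0810546875, 196.48648071289062), (18.36712646484375, 13.949716567993164), 35.53767395019531) [0.66  0.202 0.05 ]
scene pink ((227.4324188232422, 293.4053955078125), (21.15707015991211, 15.57718276977539), 54.462318420410156) [ 0.733 -0.206  0.016]
[[0.733 0.271 0.04 ]
 [0.777 0.128 0.04 ]
 [0.631 0.08  0.04 ]
 [0.583 0.207 0.04 ]]
```

View pics/crop1.png

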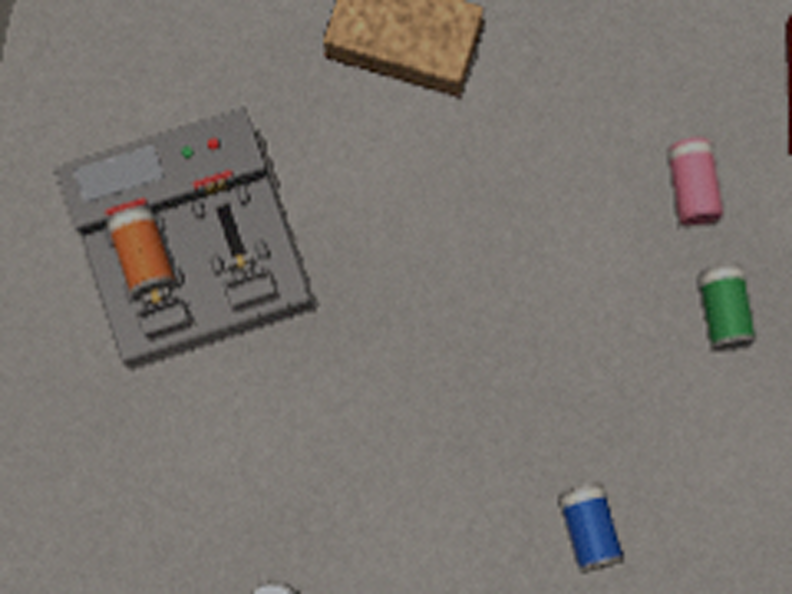

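Candidates in the top image: green (330,153), pink (321,117), blue (289,220), orange in the charger (152,137). The green one, with its white band at its far end, is the cell that is meant. The charger's free bay is the right one, near (180,135) in the top image. First I'll move above the green cell for a close look.

```bash
cat >> h.py <<'E'
def Rt_(yaw,tilt=0): # tool x along yaw; tilt>0 raises tool +x (nub up)
    return (Ro.from_euler('z',yaw)*Ro.from_euler('y',-tilt)*Ro.from_euler('x',np.pi))
def go(p,yaw,tilt=0,p0=None,R0=None):
    s=arm.read_state(); R0=Ro.from_euler('xyz',s["ee_rot"]) if R0 is None else R0; p0=s["position"] if p0 is None else p0
    rv=(R0.inv()*Rt_(yaw,tilt)).as_rotvec(); d=R0.inv().apply(np.array(p)-p0)
    print("rv",rv.round(4),"d",d.round(4),"rows",max(np.linalg.norm(d)/.05,np.linalg.norm(rv)/.15).round(1))
E
python3 -c "
from h import *
go([.645,-.23,.16],.15)"
```

```text
rv [ 1.400e-03  3.000e-04 -5.578e-01] d [0.6834 0.5049 0.0794] rows 17.1
```

```bash
python3 -m creep '0 0 -0.558 0.683 0.505 0.079 0.06;0 0 -0.558 0.683 0.505 0.079 0.06;0 0 -0.558 0.683 0.505 0.079 0.06;0 0 -0.558 0.683 0.505 0.079 0.06;0 0 -0.558 0.683 0.505 0.079 0.06;0 0 -0.558 0.683 0.505 0.079 0.06;0 0 -0.558 0.683 0.505 0.079 0.06;0 0 -0.558 0.683 0.505 0.079 0.06;0 0 -0.558 0.683 0.505 0.079 0.06;0 0 -0.558 0.683 0.505 0.079 0.06;0 0 -0.558 0.683 0.505 0.079 0.06;0 0 -0.558 0.683 0.505 0.079 0.06;0 0 -0.558 0.683 0.505 0.079 0.06;0 0 -0.558 0.683 0.505 0.079 0.06;0 0 -0.558 0.683 0.505 0.079 0.06;0 0 -0.558 0.683 0.505 0.079 0.06;0 0 -0.558 0.683 0.505 0.079 0.06;0 0 -0.558 0.683 0.505 0.079 0.06;0 0 -0.558 0.683 0.505 0.079 0.06;0 0 -0.558 0.683 0.505 0.079 0.06'
cat > look.py <<'E'
from h import *
import sys
c=get_calibration("wrist");P=pose(c);im=snapshot("wrist")[:,:,::-1].copy();cv2.imwrite(f"pics/{sys.argv[1]}.png",im)
np.savez(f"pics/{sys.argv[1]}.npz",R=P[0],t=P[1])
h=cv2.cvtColor(im,cv2.COLOR_BGR2HSV);m=cv2.inRange(h,(50,110,40),(75,255,255))
cs=[x for x in cv2.findContours(m,0,1)[0] if cv2.contourArea(x)>300]
for x in cs:
    r=cv2.minAreaRect(x);print(r);b=onplane(c,cv2.boxPoints(r),.0165,P);print(b.round(4))
    print("ctr",onplane(c,[r[0]],.0165,P)[0].round(4))
print(arm.read_state()["position"],arm.read_state()["ee_rot"])
E
python3 look.py w1
```

```text
t: 2.15
position: [0.6446, -0.2289, 0.1602]
ee_rot: [-3.141, 0.0, 0.15]
ft_force: [0.2, -0.0, 1.1]
grip_width: 0.0601
grip_force: 0.0
((258.6711730957031, 193.33322143554688), (53.710121154785156, 38.1212158203125), 88.45184326171875)
[[ 0.6587 -0.2118  0.0165]
 [ 0.6644 -0.2433  0.0165]
 [ 0.6171 -0.2527  0.0165]
 [ 0.611  -0.2196  0.0165]]
ctr [ 0.6384 -0.2317  0.0165]
[ 0.64464197 -0.22846921  0.16086243] [-3.14158032e+00 -5.34482972e-04  1.51375799e-01]
```

View pics/w1.png

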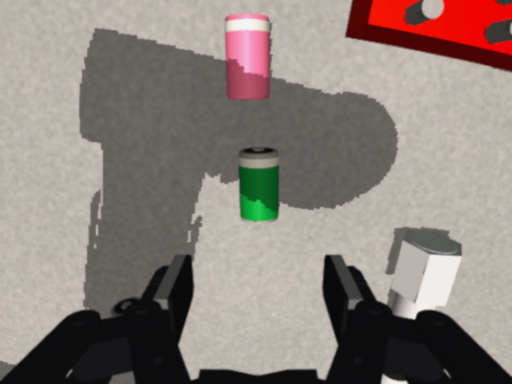

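Green cell at (259,193) in the wrist view: green body rows 165–220, nub with white band on top at rows 148–165. Pink decoy is at (248,57), clear of it. The jaws straddle column 258.

Run:
```python
from h import *
c=get_calibration("wrist");z=np.load("pics/w1.npz");P=(z["R"],z["t"])
im=cv2.imread("pics/w1.png");g=im[140:230,259].astype(int);print([tuple(x) for x in g[::1]][:12],[tuple(x) for x in g[76:84]])
f=onplane(c,[(259,220)],.033,P)[0];n=onplane(c,[(259,151.5)],.033,P)[0];print(f,n,np.linalg.norm(f-n))
yaw=.18;u=np.array([np.cos(yaw),np.sin(yaw),0]);p=f+u*.0305;p[2]=.0195;print(p, "axis pt check")
print(onplane(c,[(258.67,193.3)],.0165,P)[0]+u*.0066)
go([p[0],p[1],.019],yaw)
```

```text
[(np.int64(92), np.int64(96), np.int64(100)), (np.int64(93), np.int64(98), np.int64(102)), (np.int64(94), np.int64(97), np.int64(101)), (np.int64(94), np.int64(99), np.int64(103)), (np.int64(95), np.int64(99), np.int64(103)), (np.int64(94), np.int64(98), np.int64(103)), (np.int64(88), np.int64(92), np.int64(96)), (np.int64(68), np.int64(72), np.int64(76)), (np.int64(63), np.int64(66), np.int64(70)), (np.int64(77), np.int64(82), np.int64(87)), (np.int64(70), np.int64(73), np.int64(78)), (np.int64(40), np.int64(41), np.int64(44))] [(np.int64(77), np.int64(196), np.int64(33)), (np.int64(77), np.int64(196), np.int64(33)), (np.int64(77), np.int64(196), np.int64(31)), (np.int64(79), np.int64(196), np.int64(35)), (np.int64(99), np.int64(196), np.int64(76)), (np.int64(145), np.int64(193), np.int64(150)), (np.int64(173), np.int64(192), np.int64(189)), (np.int64(177), np.int64(188), np.int64(196))]
[ 0.62061726 -0.23471092  0.033     ] [ 0.67712933 -0.22597658  0.033     ] 0.05718306362620016
[ 0.6506245  -0.22925052  0.0195    ] axis pt check
[ 0.64493223 -0.23055173  0.0165    ]
rv [-0.     -0.0005 -0.0286] d [0.0057 0.0017 0.1419] rows 2.8
```

Run:
```python
from h import *
go([.648,-.230,.0145],.18)
```

```text
rv [-0.     -0.0005 -0.0286] d [0.003  0.002  0.1464] rows 2.9
```

```bash
python3 -m creep '0 0 -0.029 0.003 0.002 0.05 0.06;0 0 -0.029 0.003 0.002 0.09 0.06;0 0 -0.029 0.003 0.002 0.12 0.06;0 0 -0.029 0.003 0.002 0.135 0.06;0 0 -0.029 0.003 0.002 0.146 0.06;0 0 -0.029 0.003 0.002 0.146 0.06;0 0 -0.029 0.003 0.002 0.146 0.045;0 0 -0.029 0.003 0.002 0.146 0.03;0 0 -0.029 0.003 0.002 0.146 0.03;0 0 -0.029 0.003 0.002 0.146 0.03;0 0 -0.029 0.003 0.002 0.146 0.03;0 0 -0.029 0.003 0.002 0.146 0.03' 80
```

```text
t: 3.4
position: [0.6491, -0.2309, 0.0164]
ee_rot: [3.141, -0.003, 0.18]
ft_force: [-1.4, 2.9, 6.2]
grip_width: 0.0306
grip_force: 53.9
```

```bash
python3 -m creep '0 0 0 0 0 0 0.028;0 0 0 0 0 0 0.028'; python3 look.py w2
```

```text
t: 3.6
position: [0.6492, -0.2309, 0.0166]
ee_rot: [3.141, -0.003, 0.18]
ft_force: [-0.8, 4.1, 6.8]
grip_width: 0.0304
grip_force: 78.5
((256.8827819824219, 300.7917785644531), (75.11331939697266, 100.59105682373047), 0.7638985514640808)
[[ 0.6024 -0.2207  0.0165]
 [ 0.6579 -0.2134  0.0165]
 [ 0.6633 -0.2461  0.0165]
 [ 0.6085 -0.2577  0.0165]]
ctr [ 0.6349 -0.2341  0.0165]
[ 0.64918863 -0.23090211  0.01658709] [ 3.14064936e+00 -3.09660220e-03  1.79637217e-01]
```

View pics/w2.png

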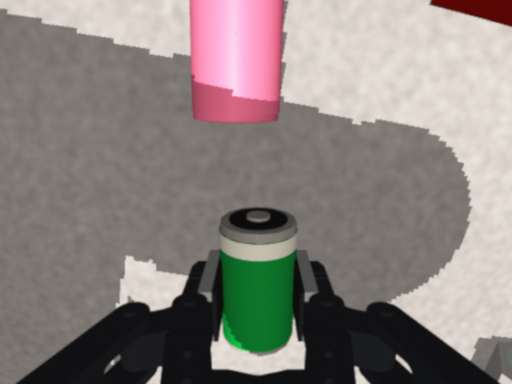

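The cell is gripped across its middle (rows 210–352, nub facing up the picture), pads at rows 250–340. Lifting and moving to look at the charger.

```bash
python3 -m creep '0 0 0 0 0 -0.03 0.025;0 0 0 0 0 -0.07 0.025;0 0 0 0 0 -0.1 0.025;0 0 0 0 0 -0.1 0.025' 100
python3 - <<'E'
from h import *
go([.628,.12,.2],.3)
E
```

```text
t: 4.05
position: [0.6509, -0.2323, 0.1207]
ee_rot: [3.137, -0.01, 0.18]
ft_force: [-0.5, -0.6, -1.1]
grip_width: 0.0298
grip_force: 99.3
rv [ 0.0055 -0.0093 -0.1205] d [ 0.0411 -0.3503 -0.0806] rows 7.2
```

```bash
python3 -m creep '0 0 -0.12 0.041 -0.35 -0.08 0.025;0 0 -0.12 0.041 -0.35 -0.08 0.025;0 0 -0.12 0.041 -0.35 -0.08 0.025;0 0 -0.12 0.041 -0.35 -0.08 0.025;0 0 -0.12 0.041 -0.35 -0.08 0.025;0 0 -0.12 0.041 -0.35 -0.08 0.025;0 0 -0.12 0.041 -0.35 -0.08 0.025;0 0 -0.12 0.041 -0.35 -0.08 0.025;0 0 -0.12 0.041 -0.35 -0.08 0.025;0 0 -0.12 0.041 -0.35 -0.08 0.025;0 0 -0.12 0.041 -0.35 -0.08 0.025' ; python3 look.py w3
```

```text
t: 5.15
position: [0.6258, 0.1193, 0.1935]
ee_rot: [3.141, 0.001, 0.298]
ft_force: [0.0, 0.1, -1.8]
grip_width: 0.0298
grip_force: 99.7
((258.0, 301.0), (100.0, 76.0), 90.0)
[[0.5395 0.1318 0.0165]
 [0.5624 0.0577 0.0165]
 [0.4406 0.0147 0.0165]
 [0.4148 0.0986 0.0165]]
ctr [0.4935 0.077  0.0165]
[0.62589298 0.11918958 0.19366541] [3.14148185e+00 1.22415756e-03 2.97448783e-01]
```

View pics/w3.png

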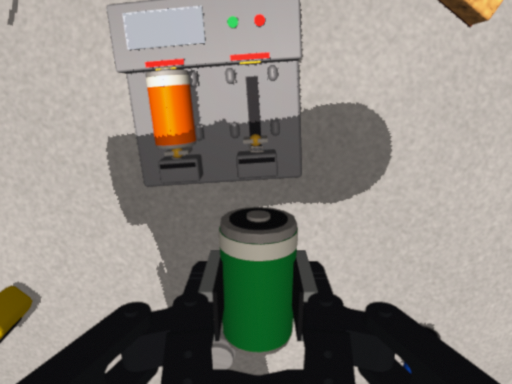

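Run:
```python
import cv2
a=cv2.imread("pics/w3.png")[40:190,130:310]
a=cv2.convertScaleAbs(a,alpha=1.3)
cv2.imwrite("pics/crop3.png",cv2.resize(a,None,fx=4,fy=4,interpolation=cv2.INTER_CUBIC))
```

```text
(no output)
```

View pics/crop3.png

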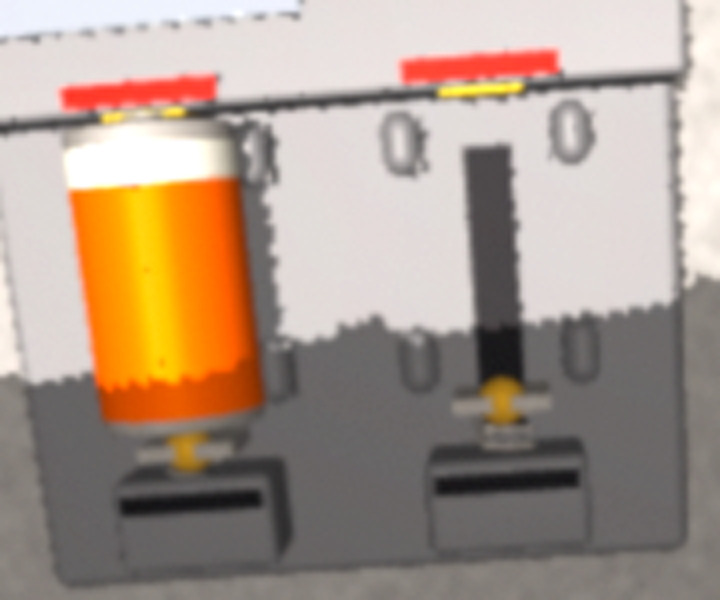

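The crop shows the free bay: ribs at (405,142),(571,130),(419,360),(580,347), dome at (501,400), red mark's lower edge (405,83)–(557,72), slot (488,147)–(500,370), hood at (505,455). Converting to world.

Run:
```python
from h import *
c=get_calibration("wrist");z=np.load("pics/w3.npz");P=(z["R"],z["t"])
def w(uv,h): return onplane(c,np.array(uv,float).reshape(-1,2)/4+[130-.375,40-.375],h,P)
ribs=w([(405,142),(571,130),(419,360),(580,347)],.035)
mf=(ribs[0]+ribs[1])/2; mr=(ribs[2]+ribs[3])/2
ang=lambda a,b:np.arctan2(*(b-a)[1::-1])
print("ribs",ribs.round(4),"gap y",np.linalg.norm(ribs[0]-ribs[1]),np.linalg.norm(ribs[2]-ribs[3]))
print("yaw ribs l/r",ang(ribs[2],ribs[0]),ang(ribs[3],ribs[1]),"cross",ang(ribs[1],ribs[0])-np.pi/2,ang(ribs[3],ribs[2])-np.pi/2)
head=w([(405,84),(557,73)],.05);slot=w([(488,147),(500,370)],.03);near=w([(70,583),(683,545)],.03);right=w([(683,85),(683,540)],.03)
print("yaw head",ang(head[1],head[0])-np.pi/2,"slot",ang(slot[1],slot[0]),"near",ang(near[1],near[0])-np.pi/2,"right",ang(right[1],right[0]))
hedge=w([(10,126),(680,76)],.05);print("head edge",ang(hedge[1],hedge[0])-np.pi/2,hedge)
dome=w([(501,400)],.0465)[0]
yaw=ang(near[1],near[0])-np.pi/2
for yaw in (yaw,ang(slot[1],slot[0])):
  u=np.array([np.cos(yaw),np.sin(yaw),0]);v=np.array([-u[1],u[0],0])
  print(yaw)
  for n,p in(("mf",mf),("mr",mr),("slotf",slot[0]),("slotr",slot[1]),("dome",dome),("head0",head[0]),("head1",head[1]),("near",near[0]),("near1",near[1]),("right",right[0]),("right1",right[1])):print(n,(p@u).round(4),(p@v).round(4))
```

```text
ribs [[0.7056 0.1658 0.035 ]
 [0.7179 0.1341 0.035 ]
 [0.6638 0.1508 0.035 ]
 [0.6766 0.1188 0.035 ]] gap y 0.03403104609366224 0.03445435569364943
yaw ribs l/r 0.34522540387264683 0.35458747110360356 cross 0.3674165221658632 0.3787842053672448
yaw head 0.3665769166142723 slot 0.3508295955553915 near 0.362148494581505 right 0.3344624696370514
head edge 0.36287537515828716 [[0.68642411 0.23963986 0.05      ]
 [0.73279567 0.11750954 0.05      ]]
0.362148494581505
mf 0.7187 -0.1119
mr 0.6745 -0.1114
slotf 0.7167 -0.1118
slotr 0.6704 -0.1112
dome 0.6662 -0.1113
head0 0.7287 -0.0969
head1 0.7288 -0.1262
near 0.6286 -0.0094
near1 0.6286 -0.15
right 0.7265 -0.1527
right1 0.6298 -0.15
0.3508295955553915
mf 0.7199 -0.1038
mr 0.6757 -0.1038
slotf 0.7179 -0.1036
slotr 0.6716 -0.1036
dome 0.6674 -0.1037
head0 0.7297 -0.0886
head1 0.7302 -0.1179
near 0.6287 -0.0023
near1 0.6303 -0.1429
right 0.7282 -0.1445
right1 0.6314 -0.1429
```

```bash
cat >> h.py <<'E'
YAW=.357
def frame():
    u=np.array([np.cos(YAW),np.sin(YAW),0]);v=np.array([-u[1],u[0],0]);return u,v
BP=dict(u=.7290,v=-.1075)  # fixed contact face, bay line
OFF=[0.0,0.0]  # cell centre in tool (x,z)
def cellpose(th,s,e):
    tip=-.056-s; xb=tip-.005+.005/np.cos(th)+(.0165-e)*np.tan(th)
    return xb+.0305*np.cos(th)-.0165*np.sin(th), e+.0305*np.sin(th)+.0165*np.cos(th)
def tcp(th,s,e,dv=0):
    x,z=cellpose(th,s,e);u,v=frame()
    c=u*(BP["u"]+x)+v*(BP["v"]+dv)+np.array([0,0,.03+z])
    return c-Rt_(YAW,th).apply([OFF[0],0,OFF[1]])
E
python3 - <<'E'
from h import *
c=get_calibration("wrist");T=np.array(c["tool_from_camera"])
for r in(352,243,215,208):
    u=cv2.undistortPoints(np.array([[[258.,r]]]),K(c),np.array(c["distortion"]))[0,0]
    d=T[:3,:3]@[u[0],u[1],1];o=T[:3,3]
    for zt in(-.0165,0,.0165):print(r,zt,(o+d*(zt-o[2])/d[2]).round(4))
im=cv2.imread("pics/w3.png");print([tuple(map(int,im[r,258])) for r in range(204,262,3)],[tuple(map(int,im[r,258])) for r in range(344,358,2)])
go(tcp(.5,-.003,.05),YAW,.5)
E
```

```text
352 -0.0165 [-0.0299  0.0011 -0.0165]
352 0 [-0.0451  0.0011  0.    ]
352 0.0165 [-0.0603  0.0012  0.0165]
243 -0.0165 [ 0.023   0.001  -0.0165]
243 0 [0.0151 0.001  0.    ]
243 0.0165 [0.0072 0.001  0.0165]
215 -0.0165 [ 0.0345  0.0009 -0.0165]
215 0 [0.0282 0.001  0.    ]
215 0.0165 [0.0219 0.001  0.0165]
208 -0.0165 [ 0.0372  0.0009 -0.0165]
208 0 [0.0313 0.001  0.    ]
208 0.0165 [0.0255 0.001  0.0165]
[(97, 101, 106), (57, 59, 63), (33, 35, 37), (52, 55, 58), (53, 55, 58), (91, 97, 102), (38, 40, 42), (10, 8, 10), (12, 12, 12), (51, 54, 56), (85, 89, 94), (98, 104, 110), (99, 104, 110), (95, 105, 105), (146, 160, 166), (146, 161, 167), (147, 161, 167), (147, 161, 167), (148, 161, 167), (72, 114, 72)] [(32, 95, 8), (32, 96, 7), (32, 95, 9), (34, 96, 12), (71, 99, 72), (94, 100, 106), (96, 100, 106)]
rv [ 0.015   0.5011 -0.0583] d [ 0.0492 -0.0025  0.0845] rows 3.4
```

```bash
sed -i 's/^OFF=.*/OFF=[-0.0005,0.0]/; s/v=-.1075/v=-.1072/' h.py
python3 -m creep '0.004 0.15 -0.017 0.012 0 0.015 0.025;0.008 0.3 -0.035 0.025 -0.001 0.035 0.025;0.012 0.4 -0.047 0.037 -0.002 0.06 0.025;0.015 0.501 -0.058 0.049 -0.0025 0.084 0.025;0.015 0.501 -0.058 0.049 -0.0025 0.084 0.025;0.015 0.501 -0.058 0.049 -0.0025 0.084 0.025;0.015 0.501 -0.058 0.049 -0.0025 0.084 0.025'
python3 look.py w4 | tail -1; python3 -c "
import cv2;cv2.imwrite('pics/w4b.png',cv2.resize(cv2.imread('pics/w4.png'),(800,600),interpolation=cv2.INTER_CUBIC))"
```

```text
t: 5.9
position: [0.6727, 0.1366, 0.111]
ee_rot: [3.141, -0.501, 0.358]
ft_force: [0.6, -0.0, -1.3]
grip_width: 0.0298
grip_force: 99.6
[0.67330533 0.13718018 0.1117885 ] [ 3.14122036 -0.50264492  0.35806466]
```

View pics/w4b.png

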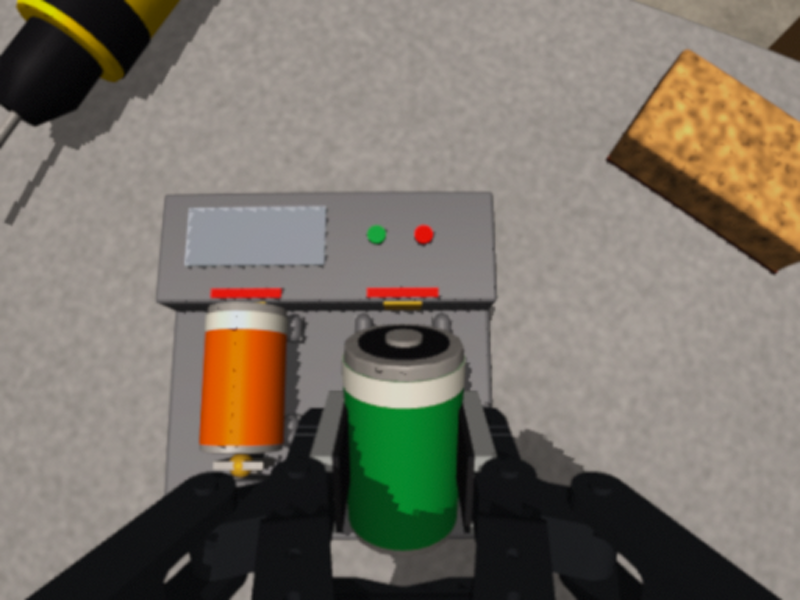

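Bay red mark spans columns 367–438 (centre 402.5), ribs 363/442; held cell spans 343–465 (centre 404): aligned within about half a millimetre, and the head edge is level in view. Lowering.

Run:
```python
from h import *
go(tcp(.5,-.004,.006),YAW,.5)
print(tcp(.5,-.004,.006))
```

```text
rv [-0.0001 -0.0026  0.0009] d [-0.0014  0.0004  0.0522] rows 1.0
[0.69588342 0.1451379  0.0653423 ]
```

```bash
python3 -m creep '0 0 0 0.022 0 0.012 0.025;0 0 0 0.015 0 0.024 0.025;0 0 0 0.007 0 0.038 0.025;0 -0.0026 0 -0.001 0 0.05 0.025;0 -0.0026 0 -0.001 0 0.052 0.025;0 -0.0026 0 -0.001 0 0.052 0.025;0 -0.0026 0 -0.001 0 0.052 0.025'
python3 -m creep '0 0 0 0 0 0 0.025;0 0 0 0 0 0 0.025'
python3 - <<'E'
from h import *
go(tcp(.5,-.004,.006),YAW,.5)
E
```

```text
t: 6.65
position: [0.6959, 0.1463, 0.066]
ee_rot: [-3.142, -0.501, 0.359]
ft_force: [0.2, 0.2, -1.7]
grip_width: 0.0296
grip_force: 99.7
t: 6.85
position: [0.6951, 0.1461, 0.0652]
ee_rot: [-3.141, -0.5, 0.358]
ft_force: [-1.2, 0.8, -2.1]
grip_width: 0.0297
grip_force: 99.7
rv [-0.0009 -0.0001  0.0013] d [0.0004 0.0012 0.0001] rows 0.0
```

```bash
cat > st.py <<'E'
from h import *
s=arm.read_state();u,v=frame();p=s["position"];F=s["ft_force"];R=Ro.from_euler('xyz',s["ee_rot"])
th=-s["ee_rot"][1];c=p+R.apply([OFF[0],0,OFF[1]])
x=c@u-BP["u"];y=c@v-BP["v"];zz=c[2]-.03
e=zz-.0305*np.sin(th)-.0165*np.cos(th);xb=x-.0305*np.cos(th)+.0165*np.sin(th)
tip=xb+.005-.005/np.cos(th)-(.0165-e)*np.tan(th)
print("th %.3f yaw %.3f  s %.2fmm e %.2fmm v %.2fmm  Fu %.1f Fv %.1f Fz %.1f"%(th,s["ee_rot"][2],(-.056-tip)*1e3,e*1e3,y*1e3,F@u,F@v,F[2]))
E
python3 st.py
python3 -m creep '0 0 0 -0.0009 0.0005 -0.0005 0.025;0 0 0 -0.0018 0.0006 -0.001 0.025;0 0 0 -0.0018 0.0006 -0.001 0.025;0 0 0 -0.0018 0.0006 -0.001 0.025'>/dev/null; python3 st.py
python3 -m creep '0 0 0 -0.0009 0 -0.0005 0.025;0 0 0 -0.0018 0 -0.001 0.025;0 0 0 -0.0018 0 -0.001 0.025;0 0 0 -0.0018 0 -0.001 0.025'>/dev/null; python3 st.py
python3 -m creep '0 0 0 -0.0009 0 -0.0005 0.025;0 0 0 -0.0018 0 -0.001 0.025;0 0 0 -0.0018 0 -0.001 0.025;0 0 0 -0.0018 0 -0.001 0.025'>/dev/null; python3 st.py
```

```text
th 0.500 yaw 0.358  s -3.59mm e 5.90mm v 1.16mm  Fu -0.9 Fv 1.2 Fz -2.1
th 0.499 yaw 0.358  s -0.45mm e 4.93mm v 0.52mm  Fu -0.3 Fv 0.2 Fz -1.3
th 0.500 yaw 0.359  s 0.77mm e 5.40mm v 0.61mm  Fu 1.4 Fv 0.7 Fz -1.5
th 0.500 yaw 0.359  s 2.53mm e 5.57mm v 0.65mm  Fu 4.9 Fv -0.5 Fz -1.1
```

```bash
sed -i 's/v=-.1072/v=-.1066/' h.py; python3 -c "
from h import *
go(tcp(.5,.0045,.003),YAW,.5)
go(tcp(.5,.0065,.002),YAW,.5)"
```

```text
rv [-0.001  -0.0002  0.0015] d [-0.0017  0.0001  0.002 ] rows 0.1
rv [-0.001  -0.0002  0.0015] d [-0.0035  0.      0.0022] rows 0.1
```

```bash
python3 -m creep '0 0 0 -0.0009 0 0.001 0.025;0 0 0 -0.0017 0 0.002 0.025;0 0 0 -0.0017 0 0.002 0.025;0 0 0 -0.0017 0 0.002 0.025' >/dev/null; python3 st.py
python3 -m creep '0 0 0 -0.0009 0 0.0001 0.025;0 0 0 -0.0018 0 0.0002 0.025;0 0 0 -0.0018 0 0.0002 0.025;0 0 0 -0.0018 0 0.0002 0.025' >/dev/null; python3 st.py
```

```text
th 0.502 yaw 0.359  s 3.33mm e 3.84mm v 0.06mm  Fu 5.7 Fv 0.3 Fz 4.0
th 0.504 yaw 0.359  s 4.02mm e 3.68mm v 0.11mm  Fu 6.5 Fv -0.7 Fz 6.6
```

```bash
python3 -m creep '0 0 0 -0.0009 0 -0.0005 0.025;0 0 0 -0.0013 0 -0.0007 0.025;0 0 0 -0.0013 0 -0.0007 0.025;0 0 0 -0.0013 0 -0.0007 0.025' >/dev/null; python3 st.py
python3 -m creep '0 0 0 -0.0009 0 -0.0005 0.025;0 0 0 -0.0013 0 -0.0007 0.025;0 0 0 -0.0013 0 -0.0007 0.025;0 0 0 -0.0013 0 -0.0007 0.025' >/dev/null; python3 st.py
```

```text
th 0.505 yaw 0.360  s 4.98mm e 3.86mm v 0.12mm  Fu 7.5 Fv -1.0 Fz 5.5
th 0.506 yaw 0.360  s 5.96mm e 4.01mm v 0.16mm  Fu 9.0 Fv -0.9 Fz 3.6
```

```bash
python3 -m creep '0 0 0 -0.0006 0 -0.0003 0.025;0 0 0 -0.0011 0 -0.0006 0.025;0 0 0 -0.0011 0 -0.0006 0.025;0 0 0 -0.0011 0 -0.0006 0.025' >/dev/null; python3 st.py
python3 -m creep '0 0 0 0 0 0 0.025;0 0 0 0 0 0 0.025' >/dev/null; python3 st.py
```

```text
th 0.506 yaw 0.360  s 6.82mm e 4.12mm v 0.20mm  Fu 9.4 Fv -1.5 Fz 3.0
th 0.506 yaw 0.360  s 6.84mm e 4.10mm v 0.19mm  Fu 10.0 Fv -1.5 Fz 3.0
```

```bash
python3 -m creep '0 0 0 -0.0006 0 -0.0003 0.025;0 0 0 -0.0006 0 -0.0003 0.025;0 0 0 -0.0006 0 -0.0003 0.025;0 0 0 -0.0006 0 -0.0003 0.025' >/dev/null; python3 st.py
python3 -c "
from h import *
for th in (.4,.3,.2,.1,0): go(tcp(th,.0073,.004),YAW,th)"
```

```text
th 0.506 yaw 0.360  s 7.29mm e 4.17mm v 0.15mm  Fu 11.0 Fv -0.8 Fz 1.5
rv [-0.0012 -0.1065  0.0026] d [-0.0001  0.0002  0.0026] rows 0.7
rv [-0.001  -0.2065  0.0027] d [-0.0004  0.0002  0.0052] rows 1.4
rv [-0.0009 -0.3065  0.0028] d [-0.0009  0.0002  0.0079] rows 2.0
rv [-0.0007 -0.4065  0.0028] d [-0.0016  0.0002  0.0107] rows 2.7
rv [-0.0006 -0.5065  0.0028] d [-0.0026  0.0002  0.0136] rows 3.4
```

```bash
python3 -m creep '0 -0.05 0 0 0 0.0013 0.025;0 -0.1065 0 -0.0001 0 0.0026 0.025;0 -0.155 0 -0.0002 0 0.0039 0.025;0 -0.2065 0.0013 -0.0004 0 0.0052 0.025;0 -0.2065 0.0013 -0.0004 0 0.0052 0.025;0 -0.2065 0.0013 -0.0004 0 0.0052 0.025' >/dev/null; python3 st.py
python3 -c "
from h import *
for th in (.2,.1,0): go(tcp(th,.0073,.004),YAW,th)"
```

```text
th 0.299 yaw 0.358  s 7.54mm e 2.80mm v 0.08mm  Fu 10.9 Fv -1.0 Fz 2.1
rv [-0.0006 -0.0992  0.001 ] d [0.0003 0.0001 0.0015] rows 0.7
rv [-0.0006 -0.1992  0.0011] d [0.0002 0.0001 0.0044] rows 1.3
rv [-0.0005 -0.2992  0.0011] d [-0.0002  0.0001  0.0075] rows 2.0
```

```bash
python3 -m creep '0 -0.05 0 0.0002 0 0.0007 0.025;0 -0.099 0 0.0003 0 0.0015 0.025;0 -0.15 0 0.0003 0 0.003 0.025;0 -0.15 0 0.0003 0 0.003 0.025;0 -0.15 0 0.0003 0 0.003 0.025' >/dev/null; python3 st.py
python3 -c "
from h import *
for th in (.05,0): go(tcp(th,.0072,.003),YAW,th)"
```

```text
th 0.148 yaw 0.358  s 8.13mm e 2.49mm v 0.07mm  Fu 12.4 Fv -0.9 Fz -1.9
rv [-0.0007 -0.0976  0.0007] d [0.001  0.0001 0.0025] rows 0.7
rv [-0.0006 -0.1476  0.0007] d [0.001  0.0001 0.0041] rows 1.0
```

```bash
python3 -m creep '0 0 0 0.0006 0 0 0.025;0 -0.05 0 0.001 0 0.0013 0.025;0 -0.098 0 0.001 0 0.0025 0.025;0 -0.148 0.0007 0.001 0 0.0041 0.025;0 -0.148 0.0007 0.001 0 0.0041 0.025;0 -0.148 0.0007 0.001 0 0.0041 0.025' >/dev/null; python3 st.py; python3 look.py w5|tail -1;  python3 -c "
import cv2;cv2.imwrite('pics/w5b.png',cv2.resize(cv2.imread('pics/w5.png'),(800,600),interpolation=cv2.INTER_CUBIC))"
```

```text
th -0.001 yaw 0.357  s 7.71mm e 2.19mm v 0.05mm  Fu 10.6 Fv -1.5 Fz -1.8
[0.68949954 0.14347352 0.04868094] [-3.14077028e+00  1.30827901e-03  3.56779728e-01]
```

View pics/w5b.png

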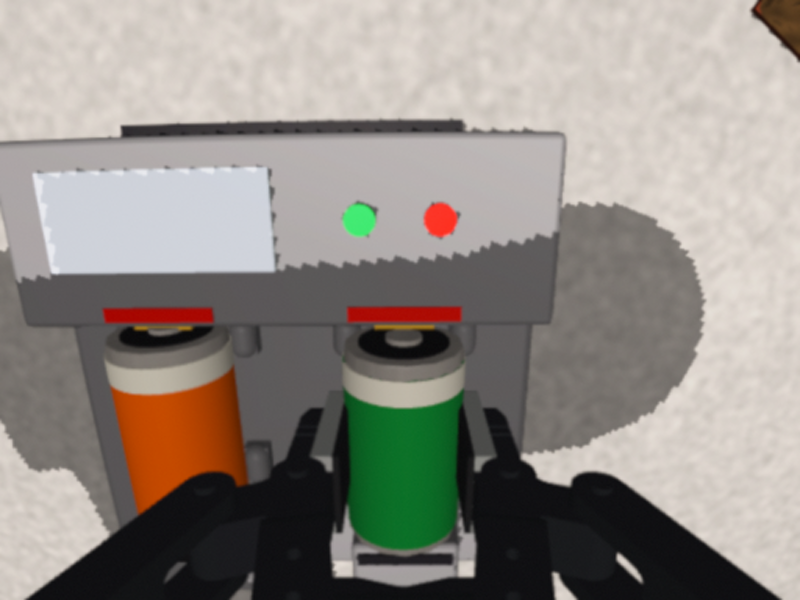

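The cell lies level in line with the bay: red mark 348–461 (centre 404.5), cell 343–465 (centre 404), nub at (404,338) just short of the gold contact and below the head's top. Now pressing down gently.

```bash
python3 -m creep '0 0 0 0 0 0.001 0.025;0 0 0 0 0 0.0015 0.025;0 0 0 0 0 0.0015 0.025;0 0 0 0 0 0.0015 0.025' >/dev/null; python3 st.py
python3 -m creep '0 0 0 0.0005 0 0.0005 0.025;0 0 0 0.0005 0 0.001 0.025;0 0 0 0.0005 0 0.001 0.025;0 0 0 0.0005 0 0.001 0.025' >/dev/null; python3 st.py
```

```text
th 0.000 yaw 0.357  s 7.56mm e 1.84mm v 0.01mm  Fu 11.7 Fv -0.1 Fz 0.3
th 0.001 yaw 0.357  s 7.02mm e 1.33mm v 0.05mm  Fu 11.3 Fv -0.4 Fz 2.2
```

```bash
python3 -m creep '0 0 0 0.0003 0 0.001 0.025;0 0 0 0.0005 0 0.0015 0.025;0 0 0 0.0005 0 0.0015 0.025;0 0 0 0.0005 0 0.0015 0.025' >/dev/null; python3 st.py
python3 -m creep '0 0 0 0.0003 0 0.001 0.025;0 0 0 0.0005 0 0.0015 0.025;0 0 0 0.0005 0 0.0015 0.025;0 0 0 0.0005 0 0.0015 0.025' >/dev/null; python3 st.py
```

```text
th 0.000 yaw 0.357  s 6.81mm e 0.28mm v 0.01mm  Fu 8.8 Fv 0.2 Fz 3.9
th -0.000 yaw 0.358  s 6.75mm e 0.19mm v -0.02mm  Fu 5.4 Fv 1.7 Fz 11.0
```

```bash
python3 -m creep '0 0 0 0.0005 0 0 0.025;0 0 0 0.001 0 0 0.025;0 0 0 0.001 0 0 0.025' >/dev/null; python3 st.py
python3 -m creep '0 0 0 0 0 0 0.046;0 0 0 0 0 0 0.046;0 0 0 0 0 0 0.046;0 0 0 0 0 0 0.046;0 0 0 0 0 0 0.046'; python3 st.py
```

```text
th -0.001 yaw 0.357  s 6.03mm e 0.23mm v -0.08mm  Fu 3.4 Fv 1.8 Fz 12.0
t: 14.8
position: [0.6889, 0.1431, 0.0429]
ee_rot: [-3.141, 0.008, 0.356]
ft_force: [-0.3, 0.2, 0.1]
grip_width: 0.046
grip_force: 0.0
th -0.008 yaw 0.356  s 8.52mm e -3.39mm v -0.11mm  Fu -0.2 Fv 0.3 Fz 0.1
```

```bash
python3 -m creep '0 0 0 0 0 -0.01 0.046;0 0 0 0 0 -0.03 0.046;0 0 0 0 0 -0.06 0.046;0 0 0 -0.02 0 -0.1 0.046;0 0 0 -0.03 0 -0.12 0.046;0 0 0 -0.03 0 -0.12 0.046;0 0 0 -0.03 0 -0.12 0.046;0 0 0 -0.03 0 -0.12 0.046'
python3 look.py w6; python3 -c "
import cv2;cv2.imwrite('pics/w6b.png',cv2.resize(cv2.imread('pics/w6.png')[60:360,100:420],None,fx=2,fy=2,interpolation=cv2.INTER_CUBIC))"
```

```text
t: 15.6
position: [0.6617, 0.133, 0.1629]
ee_rot: [-3.141, 0.008, 0.357]
ft_force: [-0.5, 0.2, -0.3]
grip_width: 0.0457
grip_force: 0.0
((258.0, 165.5), (63.0, 44.0), 90.0)
[[0.6955 0.1639 0.0165]
 [0.7082 0.1301 0.0165]
 [0.6575 0.1099 0.0165]
 [0.6441 0.1458 0.0165]]
ctr [0.677  0.1377 0.0165]
[0.66165925 0.13299384 0.1624869 ] [-3.14073448  0.00833628  0.35657692]
```

View pics/w6b.png

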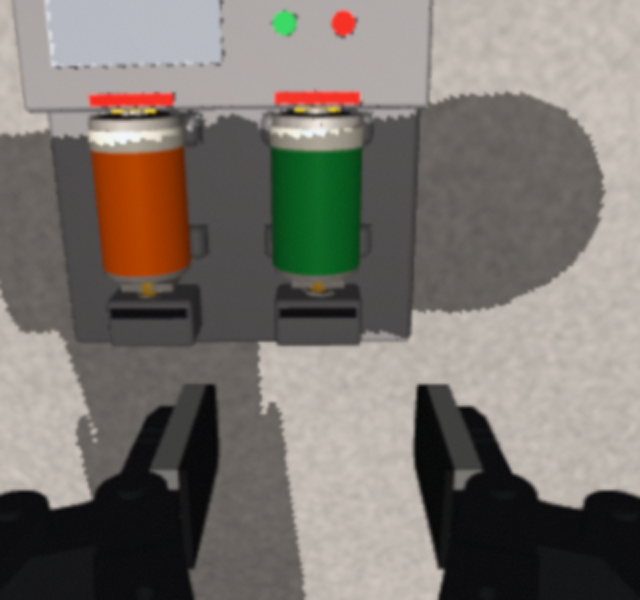

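The green cell lies seated like the orange one: nub on the gold contact at (317,110), flat end on the dome at (317,288), both ends at the same rows as its neighbour.

```bash
python3 -c "
from station import arm
print(arm.job_done())"
```

```text
the job is handed in; nothing more can be done
None
```

I put the green cell in the free bay, released it and handed the job in at about 16 s. The last picture showed it level and in line, nub on the fixed contact and flat end on the spring. No verdict came back.

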